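# Pass a power supply under the height gauge

## Task

This open-frame power supply has to fit a low housing. Fold both orange terminal levers down flat, then push the supply along the gauge plate, without lifting it, between the guide rails and under the steel bar until its front wall rests against the end stop, to show that it clears. Nothing on the supply may strike the bar, and the other things on the bench stay where they are.

Things in the scene. Friction and masses are not known exactly. Their poses are not given: they have to be found in the camera images.
- gauge: Height gauge fixed on the bench (place and direction vary): aluminium plate 334 x 124 mm, top at z = 14 mm, with rails. Origin on the bench under the lane's centre line; x = pushing direction. Plate x = -179 to 155 mm; rails 80 mm apart from x = 12 mm on, flared before, 100 mm apart at x = -27 mm. Stop face x = 140 mm: a supply against it has its origin at x = 80, its rear wall at 20 mm.
- bridge: Fixed bridge of the gauge (origin and axes as the gauge's): ground steel bar 16 mm wide (x = 45 to 61 mm), 124 mm long across the lane, 14 mm high, on two dark posts at y = -56 and +56 mm. The bar's underside is at z = 56 mm, 42 mm above the plate; the top of the nuts on it is at z = 75 mm.
- bar_edge (a point): Middle of the bar's lower front edge (x = 45, y = 0, z = 56 mm in the gauge frame), the edge that the supply meets first.
- supply: Loose open-frame power supply, 0.3 to 0.65 kg: aluminium chassis 120 mm long (x, front = +x), 76 mm wide, flat rear wall 24 mm high; green board with parts under 32 mm high and, at the front right, a grey terminal block with two orange levers. Levers flat, it is 38 mm high. Origin: centre of the underside. It starts on the open end of the plate before the rails, nearly in line with the lane.
- rear_face (a point): Middle of the rear wall's outer face, 12 mm above the supply's underside (x = -60 mm in the supply's frame): the place to push.
- hinge_left (a point): Hinge point of the left lever on the supply: x = 21, y = -3, z = 32 mm in the supply's frame. The hinge lines run along the supply's y; the block's top is at the same height.
- hinge_right (a point): Hinge point of the right lever on the supply: x = 21, y = -23, z = 32 mm in the supply's frame.
- tip_left (a point): Free end of the left lever, 31 mm from its hinge. Flat, it points to the supply's front (+x).
- tip_right (a point): Free end of the right lever, 31 mm from its hinge.
- lever_left (a joint): Angle of the left orange lever (16.5 mm wide, 5 mm thick, 31 mm long), rad: 0 = folded down flat on the block, tip to the front; 1.5 = standing up. Starts open. It turns with light friction (under 1 N at the tip) and stays where it is left.
- lever_right (a joint): Angle of the right orange lever, the same kind, 20 mm to the right of the left one.
- magnet_dish: Bystander: round steel dish, 77 mm across, 15 mm high, left of the gauge. Origin: centre of its underside.
- flush_cutter: Bystander: cutter with red handles, 126 mm long, left of the gauge. Origin: centre of its underside.
- esd_brush: Bystander: black brush, 142 mm long, right of the gauge. Origin: centre of its underside.

How it is judged:
By the outcome, as a careful person would: the job done as asked, in the order asked, and still so for the second after the job is handed in, with the robot touching nothing.
It also fails if it takes over 45 s, if anything falls off the work surface, if the arm or the gripper's body presses on something with over 40 N, if the wrist force passes 120 N, or if a joint passes its speed limit or range.

## Robot

A 7-joint arm with a two-finger parallel gripper is mounted at the origin on a cart in front of the work surface, level with it; the furniture and walls round the work are solid. World frame = base frame: x ahead of the robot, y to its left, z up, the work surface at z = 0. Lengths are in m, angles in degrees, forces in N, time in s.
With the tool pointing down it reaches from about 0.35 to 0.9 m from the base axis. Payload 8.1 kg.
Tool frame: the origin (TCP) lies at the very end of the fingers, on their centre line; the grasp point (between the pads) lies robot.grip_point_offset behind it (robot.grip_point_offset is the distance from the TCP to the grasp point, in m); z points along the fingers, y is the line along which they close (so a half turn about z gives the same grasp; the last joint's range is limited). The gripper opens to 92 mm and grips with 3 to 60 N. Pads are 19 mm wide; open, the fingers measure 130 mm over their backs; the gripper's body (75 mm by 190 mm) begins 47 mm behind the grasp point.
Start: joints at [-72.8, 24.895, 1.432, 90.138, -0.665, 64.973, -4.303], TCP at [0.245, 0.575, 0.227] pointing down, gripper open.
Joint ranges: [-149.89, 149.89], [-25.12, 119.58], [-72.63, 75.52], [4.76, 147.25], [-75.54, 255.54], [6.69, 114.76], [-157.13, 157.13]. Speed limits (degrees/s): [127.2, 127.2, 172.46, 172.46, 180, 180, 180].

## Interface

Orientations are given as a 3x3 rotation matrix whose columns are the frame's x, y, z axes.
In Python, from cell import robot gives the robot as it stands. The module is installed in compiled form; this text tells all that it offers.
- The arm moves only by the tool drive_tool, never from a script. Its argument "commands" is a list of rows, each an object of numbers: "dx", "dy", "dz": the shift along the world's x, y, z in units of 0.075 m (1.0 is 0.075 m); "ax", "ay", "az": the turn, a rotation vector about the world's x, y, z in units of 0.5 rad (1.0 is 0.5 rad); "hand": the closure, from 0 (fully open) to 1 (shut). In form: [{"dx": .., "dy": .., "dz": .., "ax": .., "ay": .., "az": .., "hand": ..}, ...]. A call has 1 to 12 rows; each row shifts and turns the commanded pose from where the row before left it; what a row does not reach is not made up. A row lasts 1/12 s, in which the tool goes at most 41.7 mm and 7.16 degrees, less where a joint would pass 70% of its speed; a pose out of reach is approached as far as the arm can. A call with a number of a shift or a turn outside -1 to 1 is refused whole. A call with a gripper value outside its range is refused whole. The fingers move at their own pace and stop on an object; "grip_force" is the grip in N (left out, the last holds). Time passes only in rows, so rows that do not move let the fingers close. It gives the time, the measured TCP pose, the force, the opening and the grip force at its end, in the units of the state.
- robot.state(): the state, without advancing time (a new reading comes with each control period).
- robot.get_image(name): name is "side" or "top" or "wrist"; returns a dict with "frame" (480x640x3 uint8, red, green, blue), "intrinsics" (3x3 intrinsics, pixels), "extrinsics" (4x4, takes a point from world to camera coordinates). Camera axes: x right, y up, looking along -z (the intrinsics and any distortion apply to the point x, -y, -z); pixel columns grow to the right and rows downward; lengths in m; the calibration is good to about 2 mm. A picture is of the moment at which its call begins. There is no depth.
- robot.close_job(): hands the job in; it is judged then, once.
The state is a dict: "clock": time; "joints": joint angles; "joint_velocities": joint speeds; "tau": joint torques, N m; "tcp_pos": TCP position; "orientation": TCP orientation; "force": force on the tool from outside, world axes, zero at the start; "moment": the same for the moment, N m; "grip_width": finger opening in m; "gripper_force": force on a finger pad.
Only numpy, scipy, OpenCV 4.12 (cv2) and the standard library are available. Lean on these libraries where they do the work, as an engineer would, in place of code of your own. Each camera call takes 0.05 s, during which the arm holds its last target. There are 200 camera calls.

## Working session

There is one attempt and no reset: what is moved stays moved. The work goes in short steps, Python scripts to look and compute and a tool call to move; the robot and the scene stay as the last step left them, time stands still between calls to the robot, and variables do not carry over. Pictures are saved under pics/ and viewed, at most 10 in all, crops included, and the job is handed in when it is done.

Besides the shell and the picture viewer there is one more tool, called after "Request:" by a JSON object that holds its "api" and its "payload". drive_tool: Moves the arm, as the interface text tells. Its arguments: {"type":"object","properties":{"commands":{"type":"array"},"grip_force":{"type":"number"}},"required":["commands"]}

```bash
mkdir -p pics; python3 - <<'E'
from cell import robot
import cv2,numpy as np,pickle
s=robot.state();print({k:np.round(s[k],3).tolist() for k in('clock','tcp_pos','orientation','force','grip_width')},robot.grip_point_offset)
for n in('top','side'):
    d=robot.get_image(n);pickle.dump(d,open(n+'.pkl','wb'));cv2.imwrite(f'pics/{n}0.png',d['frame'][:,:,::-1]);print(n,np.round(d['intrinsics'],1).tolist(),np.round(d['extrinsics'],3).tolist(),d.keys())
E
```

```text
{'clock': 0.0, 'tcp_pos': [0.245, 0.574, 0.226], 'orientation': [[-0.92, 0.392, -0.0], [0.392, 0.92, -0.001], [-0.0, -0.002, -1.0]], 'force': [0.432, -0.817, -0.259], 'grip_width': 0.092} 0.0188
top [[568.1, 0.0, 315.6], [0.0, 568.1, 247.7], [0.0, 0.0, 1.0]] [[0.002, -1.0, 0.022, 0.34], [0.999, 0.003, 0.042, -0.595], [-0.042, 0.022, 0.999, -0.914], [0.0, 0.0, 0.0, 1.0]] dict_keys(['frame', 'intrinsics', 'extrinsics'])
side [[590.2, 0.0, 321.7], [0.0, 590.2, 239.7], [0.0, 0.0, 1.0]] [[0.827, -0.563, 0.011, -0.298], [0.201, 0.313, 0.928, -0.308], [-0.526, -0.765, 0.372, -0.288], [0.0, 0.0, 0.0, 1.0]] dict_keys(['frame', 'intrinsics', 'extrinsics'])
```

View pics/top0.png

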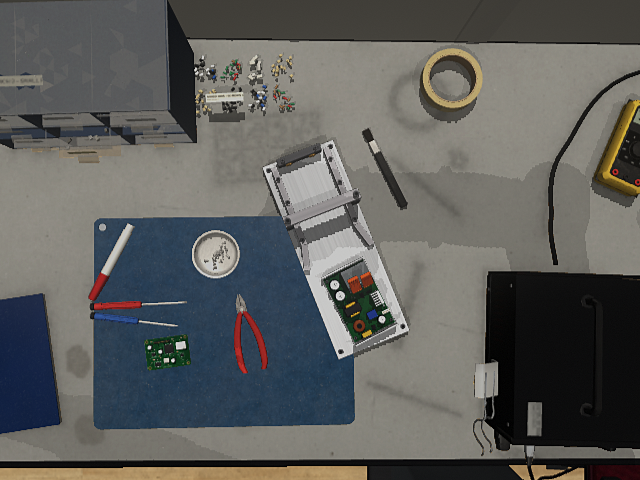

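View pics/side0.png

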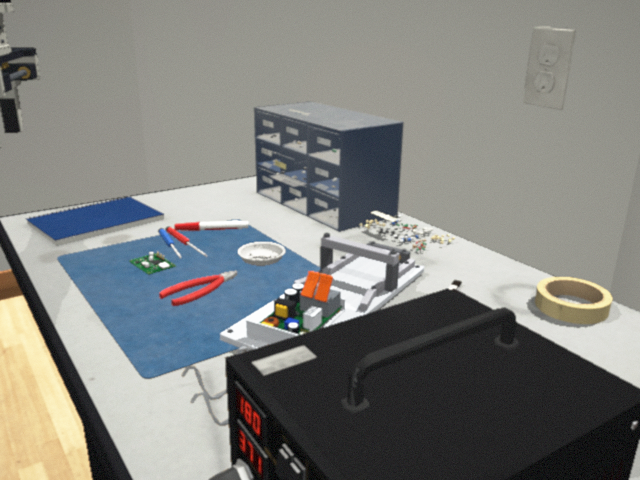

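The top view shows the gauge at about (265-410, 140-357), with the bar at about (322,207). The supply is at about (357,302), with its levers at (360,281). In the side view both levers stand up at about (318,287).

```bash
python3 - <<'E'
import cv2,pickle
t=pickle.load(open('top.pkl','rb'))['frame'][:,:,::-1]; s=pickle.load(open('side.pkl','rb'))['frame'][:,:,::-1]
cv2.imwrite('pics/t1.png',cv2.resize(t[130:365,255:415],None,fx=2.55,fy=2.55,interpolation=cv2.INTER_CUBIC)) 
cv2.imwrite('pics/t2.png',cv2.resize(t[250:365,300:415],None,fx=5.2,fy=5.2,interpolation=cv2.INTER_CUBIC)) 
cv2.imwrite('pics/s1.png',cv2.resize(s[230:355,220:430],None,fx=3.8,fy=3.8,interpolation=cv2.INTER_CUBIC)) 
E
```

```text
(no output)
```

View pics/t1.png

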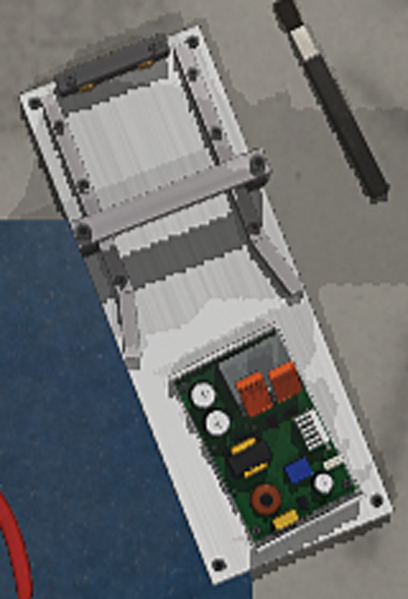

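View pics/t2.png

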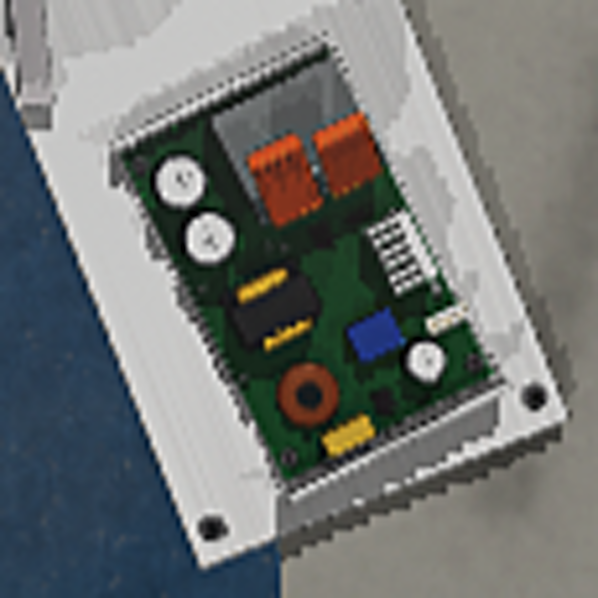

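View pics/s1.png

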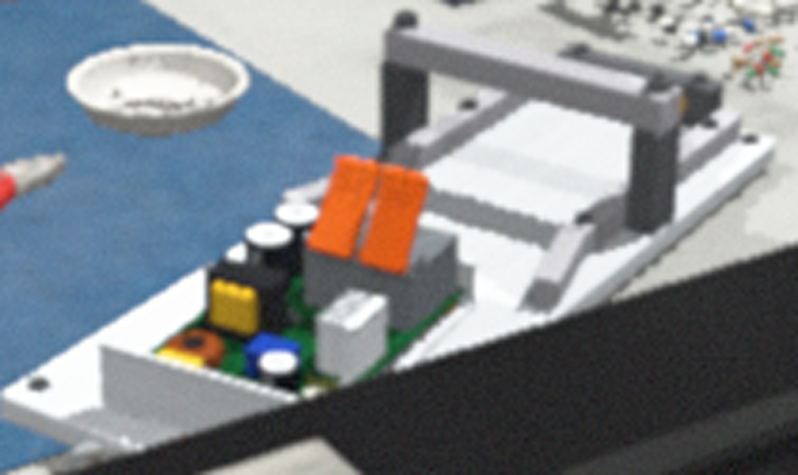

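```bash
cat > h.py <<'E'
import numpy as np,pickle
from scipy.optimize import least_squares
D={n:pickle.load(open(n+'.pkl','rb')) for n in('top','side')}
def proj(n,P):
    d=D[n];c=(d['extrinsics']@np.c_[P,np.ones(len(P))].T)[:3];q=d['intrinsics']@(c*np.array([[1],[-1],[-1]]));return (q[:2]/q[2]).T
def at(v,P):
    x,y,a=v;c,s=np.cos(a),np.sin(a);P=np.asarray(P,float);return np.c_[x+c*P[:,0]-s*P[:,1],y+s*P[:,0]+c*P[:,1],P[:,2]]
T1=lambda p:np.array(p)/2.55+[255,130]
T2=lambda p:np.array(p)/5.2+[300,250]
S1=lambda p:np.array(p)/3.8+[220,230]
E
python3 - <<'E'
from h import *
# gauge
G=[(-.179,.062,.014),(-.179,-.062,.014),(.155,.062,.014),(.155,-.062,.014)]
gp=np.r_[T2([(200,568),(570,410)]),T1([(20,92),(195,25)])]
f=lambda v:(proj('top',at(v,G))-gp).ravel()
g=least_squares(f,[.62,.33,.4]);print('gauge',g.x,np.round(g.fun,1))
B=[(.045,.062,.07),(.045,-.062,.07)];print('bar front top',(proj('top',at(g.x,B))-[255,130])*2.55, (proj('side',at(g.x,B))-[220,230])*3.8)
P=[(-.06,.038,.038),(-.06,-.038,.038)]
F=[(.06,.038,.038),(.06,-.038,.038)]
sp=T2([(290,500),(505,385),(115,150),(325,40)])
for hz in(.038,.03):
    Q=P+[(x,y,hz) for x,y,z in F]
    f2=lambda v:(proj('top',at(v,Q))-sp).ravel()
    s=least_squares(f2,[.55,.27,.4]);print('supply',hz,s.x,np.round(s.fun,1))
f2=lambda v:(proj('top',at(v,P+[(x,y,.038) for x,y,z in F]))-sp).ravel()
s=least_squares(f2,[.55,.27,.4])
c,si=np.cos(g.x[2]),np.sin(g.x[2]);d=s.x[:2]-g.x[:2];print('supply in gauge',c*d[0]+si*d[1],-si*d[0]+c*d[1],np.degrees(s.x[2]-g.x[2]))
print('rear wall side check',(proj('side',at(s.x,P))-[220,230])*3.8,'seen (100,348),(300,400)')
for a in(1.2,1.5,1.8,2.1):
  for yc in(-.003,-.023):
    L=[(.021+.031*np.cos(a),yc+k*.00825,.046+.031*np.sin(a)) for k in(1,-1)]+[(.021,yc+k*.00825,.046) for k in(1,-1)]
    print(a,yc,'top',np.round((proj('top',at(s.x,L))-[300,250])*5.2).tolist(),'side',np.round((proj('side',at(s.x,L))-[220,230])*3.8).tolist())
E
```

```text
gauge [0.6052319  0.31466817 0.38435474] [ 0.1 -0.3  0.2  0.9 -1.3  0.5  1.  -1.1]
bar front top [[ 78.21247522 246.55935276]
 [270.99214925 169.80547818]] [[385.01279793  27.17432356]
 [665.66071703  98.96227783]]
supply 0.038 [0.50890929 0.27390212 0.4772438 ] [-0.3  0.8  1.3  0.5 -1.7 -0.2  0.8 -1.2]
supply 0.03 [0.50894435 0.27363371 0.47412336] [-0.3  0.8  1.4  0.6 -1.7 -0.4  0.5 -1. ]
supply in gauge -0.10458064699107074 -0.0016745588447599283 5.322151165446167
rear wall side check [[ 96.0873141  340.44170254]
 [300.85000766 401.42713317]] seen (100,348),(300,400)
1.2 -0.003 top [[254.0, 184.0], [305.0, 158.0], [264.0, 215.0], [313.0, 190.0]] side [[328.0, 152.0], [371.0, 162.0], [312.0, 241.0], [354.0, 252.0]]
1.2 -0.023 top [[315.0, 152.0], [366.0, 126.0], [323.0, 185.0], [372.0, 159.0]] side [[380.0, 164.0], [423.0, 175.0], [363.0, 254.0], [406.0, 265.0]]
1.5 -0.003 top [[269.0, 212.0], [320.0, 186.0], [264.0, 215.0], [313.0, 190.0]] side [[315.0, 156.0], [358.0, 167.0], [312.0, 241.0], [354.0, 252.0]]
1.5 -0.023 top [[331.0, 180.0], [381.0, 154.0], [323.0, 185.0], [372.0, 159.0]] side [[367.0, 169.0], [410.0, 179.0], [363.0, 254.0], [406.0, 265.0]]
1.8 -0.003 top [[284.0, 240.0], [334.0, 214.0], [264.0, 215.0], [313.0, 190.0]] side [[301.0, 168.0], [344.0, 179.0], [312.0, 241.0], [354.0, 252.0]]
1.8 -0.023 top [[345.0, 209.0], [395.0, 183.0], [323.0, 185.0], [372.0, 159.0]] side [[353.0, 181.0], [397.0, 192.0], [363.0, 254.0], [406.0, 265.0]]
2.1 -0.003 top [[296.0, 266.0], [347.0, 240.0], [264.0, 215.0], [313.0, 190.0]] side [[288.0, 187.0], [331.0, 198.0], [312.0, 241.0], [354.0, 252.0]]
2.1 -0.023 top [[357.0, 235.0], [408.0, 209.0], [323.0, 185.0], [372.0, 159.0]] side [[340.0, 201.0], [385.0, 212.0], [363.0, 254.0], [406.0, 265.0]]
```

Request:
{"api": "drive_tool", "payload": {"commands": [{"dx":0.33,"dy":-0.33,"az":0.147,"hand":1},{"dx":0.33,"dy":-0.33,"az":0.147,"hand":1},{"dx":0.33,"dy":-0.33,"az":0.147,"hand":1},{"dx":0.33,"dy":-0.33,"az":0.147,"hand":1},{"dx":0.33,"dy":-0.33,"az":0.147,"hand":1},{"dx":0.33,"dy":-0.33,"az":0.147,"hand":1},{"dx":0.33,"dy":-0.33,"az":0.147,"hand":1},{"dx":0.33,"dy":-0.33,"az":0.147,"hand":1},{"dx":0.33,"dy":-0.33,"az":0.147,"hand":1},{"dx":0.33,"dy":-0.33,"az":0.147,"hand":1},{"dx":0.33,"dy":-0.33,"az":0.147,"hand":1},{"dx":0.33,"dy":-0.33,"az":0.147,"hand":1}], "grip_force": 10}}

```text
validation failed for argument at $.co...
```

Request:
{"api": "drive_tool", "payload": {"commands": [{"hand":1},{"hand":1},{"hand":1}]}}

```text
validation failed for argument at $.co...
```

Request:
{"api": "drive_tool", "payload": {"commands": [{"dx":0.33,"dy":-0.33,"dz":0,"ax":0,"ay":0,"az":0.147,"hand":1},{"dx":0.33,"dy":-0.33,"dz":0,"ax":0,"ay":0,"az":0.147,"hand":1},{"dx":0.33,"dy":-0.33,"dz":0,"ax":0,"ay":0,"az":0.147,"hand":1},{"dx":0.33,"dy":-0.33,"dz":0,"ax":0,"ay":0,"az":0.147,"hand":1},{"dx":0.33,"dy":-0.33,"dz":0,"ax":0,"ay":0,"az":0.147,"hand":1},{"dx":0.33,"dy":-0.33,"dz":0,"ax":0,"ay":0,"az":0.147,"hand":1},{"dx":0.33,"dy":-0.33,"dz":0,"ax":0,"ay":0,"az":0.147,"hand":1},{"dx":0.33,"dy":-0.33,"dz":0,"ax":0,"ay":0,"az":0.147,"hand":1},{"dx":0.33,"dy":-0.33,"dz":0,"ax":0,"ay":0,"az":0.147,"hand":1},{"dx":0.33,"dy":-0.33,"dz":0,"ax":0,"ay":0,"az":0.147,"hand":1},{"dx":0.33,"dy":-0.33,"dz":0,"ax":0,"ay":0,"az":0.147,"hand":1},{"dx":0.33,"dy":-0.33,"dz":0,"ax":0,"ay":0,"az":0.147,"hand":1}], "grip_force": 10}}

```text
clock: 1.1
tcp_pos: [0.5428, 0.2764, 0.2265]
orientation: [[-0.886, -0.464, -0.001], [-0.464, 0.886, -0.0], [0.001, 0.0, -1.0]]
force: [1.4, 0.1, -0.3]
grip_width: 0.0162
gripper_force: 0.0
```

Request:
{"api": "drive_tool", "payload": {"commands": [{"dx":0,"dy":0,"dz":0,"ax":0,"ay":0,"az":0,"hand":1},{"dx":0,"dy":0,"dz":0,"ax":0,"ay":0,"az":0,"hand":1},{"dx":0,"dy":0,"dz":0,"ax":0,"ay":0,"az":0,"hand":1}]}}

```text
clock: 1.35
tcp_pos: [0.5415, 0.2783, 0.2263]
orientation: [[-0.888, -0.46, -0.001], [-0.46, 0.888, 0.0], [0.001, 0.001, -1.0]]
force: [0.2, 0.3, 0.3]
grip_width: 0.0006
gripper_force: 0.0
```

Request:
{"api": "drive_tool", "payload": {"commands": [{"dx":0.01,"dy":-0.01,"dz":-0.31,"ax":0,"ay":0,"az":0,"hand":1},{"dx":0.01,"dy":0,"dz":-0.31,"ax":0,"ay":0,"az":0,"hand":1},{"dx":0,"dy":0,"dz":-0.31,"ax":0,"ay":0,"az":0,"hand":1},{"dx":0,"dy":0,"dz":-0.31,"ax":0,"ay":0,"az":0,"hand":1},{"dx":0,"dy":0,"dz":-0.31,"ax":0,"ay":0,"az":0,"hand":1},{"dx":0,"dy":0,"dz":-0.31,"ax":0,"ay":0,"az":0,"hand":1},{"dx":0,"dy":0,"dz":0,"ax":0,"ay":0,"az":0,"hand":1}]}}

```text
clock: 1.93
tcp_pos: [0.5395, 0.2776, 0.083]
orientation: [[-0.886, -0.463, -0.007], [-0.463, 0.886, -0.003], [0.007, 0.0, -1.0]]
force: [-0.3, -0.3, -1.0]
grip_width: 0.0003
gripper_force: 0.0
```

Request:
{"api": "drive_tool", "payload": {"commands": [{"dx":0.008,"dy":0.004,"dz":-0.036,"ax":0,"ay":0,"az":0,"hand":1},{"dx":0.008,"dy":0.004,"dz":-0.036,"ax":0,"ay":0,"az":0,"hand":1},{"dx":0.008,"dy":0.004,"dz":-0.036,"ax":0,"ay":0,"az":0,"hand":1},{"dx":0.008,"dy":0.004,"dz":-0.036,"ax":0,"ay":0,"az":0,"hand":1},{"dx":0.008,"dy":0.004,"dz":-0.036,"ax":0,"ay":0,"az":0,"hand":1},{"dx":0.008,"dy":0.004,"dz":-0.036,"ax":0,"ay":0,"az":0,"hand":1},{"dx":0.008,"dy":0.004,"dz":-0.036,"ax":0,"ay":0,"az":0,"hand":1},{"dx":0.008,"dy":0.004,"dz":-0.036,"ax":0,"ay":0,"az":0,"hand":1},{"dx":0.008,"dy":0.004,"dz":-0.036,"ax":0,"ay":0,"az":0,"hand":1},{"dx":0.008,"dy":0.004,"dz":-0.036,"ax":0,"ay":0,"az":0,"hand":1}]}}

```text
clock: 2.77
tcp_pos: [0.5509, 0.2819, 0.0613]
orientation: [[-0.887, -0.461, 0.003], [-0.461, 0.887, 0.003], [-0.004, 0.001, -1.0]]
force: [1.4, 2.2, 2.1]
grip_width: 0.0004
gripper_force: 1.4
```

Request:
{"api": "drive_tool", "payload": {"commands": [{"dx":0,"dy":0,"dz":-0.03,"ax":0,"ay":0,"az":0,"hand":1},{"dx":0,"dy":0,"dz":-0.03,"ax":0,"ay":0,"az":0,"hand":1},{"dx":0,"dy":0,"dz":-0.03,"ax":0,"ay":0,"az":0,"hand":1},{"dx":0,"dy":0,"dz":-0.02,"ax":0,"ay":0,"az":0,"hand":1},{"dx":0,"dy":0,"dz":0,"ax":0,"ay":0,"az":0,"hand":1}]}}

```text
clock: 3.18
tcp_pos: [0.549, 0.2795, 0.0513]
orientation: [[-0.888, -0.461, -0.001], [-0.461, 0.888, -0.001], [0.002, -0.0, -1.0]]
force: [-0.2, 0.9, -1.0]
grip_width: 0.0004
gripper_force: 0.0
```

Request:
{"api": "drive_tool", "payload": {"commands": [{"dx":0,"dy":0,"dz":-0.015,"ax":0,"ay":0,"az":0,"hand":1},{"dx":0,"dy":0,"dz":-0.01,"ax":0,"ay":0,"az":0,"hand":1},{"dx":0,"dy":0,"dz":0,"ax":0,"ay":0,"az":0,"hand":1}]}}

```text
clock: 3.43
tcp_pos: [0.5492, 0.2796, 0.051]
orientation: [[-0.888, -0.461, -0.001], [-0.461, 0.888, -0.001], [0.001, -0.0, -1.0]]
force: [-4.2, -2.1, 12.0]
grip_width: 0.0007
gripper_force: 6.0
```

```bash
python3 - <<'E'
from cell import robot
import cv2,numpy as np,pickle
d=robot.get_image('side');f=d['frame'][:,:,::-1]
cv2.imwrite('pics/s2.png',cv2.resize(f[200:355,220:430],None,fx=3.8,fy=3.8,interpolation=cv2.INTER_CUBIC))
E
```

```text
(no output)
```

View pics/s2.png

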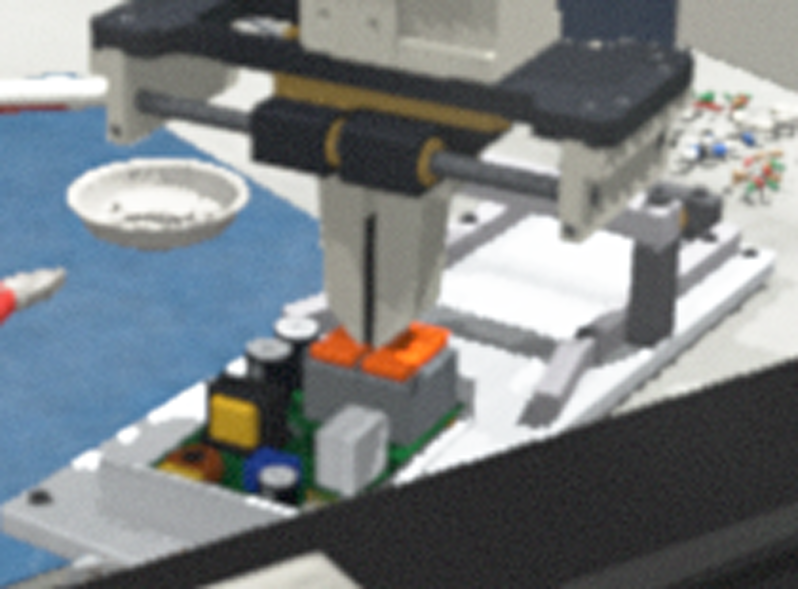

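Both levers lie flat on the block at about (340,345) and (405,350), under a 12 N press. The rear wall hasn't moved. Next I lift, go behind the supply and lower.

Request:
{"api": "drive_tool", "payload": {"commands": [{"dx":0,"dy":0,"dz":0.2,"ax":0,"ay":0,"az":0,"hand":1},{"dx":0,"dy":0,"dz":0.3,"ax":0,"ay":0,"az":0,"hand":1},{"dx":-0.1,"dy":-0.04,"dz":0.1,"ax":0,"ay":0,"az":0,"hand":1},{"dx":-0.29,"dy":-0.11,"dz":0,"ax":0,"ay":0,"az":0,"hand":1},{"dx":-0.29,"dy":-0.11,"dz":0,"ax":0,"ay":0,"az":0,"hand":1},{"dx":-0.29,"dy":-0.11,"dz":0,"ax":0,"ay":0,"az":0,"hand":1},{"dx":-0.29,"dy":-0.11,"dz":0,"ax":0,"ay":0,"az":0,"hand":1},{"dx":-0.29,"dy":-0.12,"dz":0,"ax":0,"ay":0,"az":0,"hand":1},{"dx":0,"dy":0,"dz":0,"ax":0,"ay":0,"az":0,"hand":1},{"dx":0,"dy":0,"dz":0,"ax":0,"ay":0,"az":0,"hand":1}]}}

```text
clock: 4.32
tcp_pos: [0.432, 0.2345, 0.0951]
orientation: [[-0.887, -0.461, -0.001], [-0.461, 0.887, -0.0], [0.001, -0.0, -1.0]]
force: [-0.8, 0.6, 0.3]
grip_width: 0.0003
gripper_force: 0.0
```

```bash
python3 - <<'E'
from cell import robot
import cv2,numpy as np,pickle
o=[]
for n,(a,b,c,e) in dict(top=(215,365,270,420),side=(225,355,220,430)).items():
    f=robot.get_image(n)['frame'][:,:,::-1][a:b,c:e];o.append(cv2.resize(f,None,fx=400/f.shape[1],fy=400/f.shape[1],interpolation=cv2.INTER_CUBIC))
h=400;o=[cv2.copyMakeBorder(i,0,h-i.shape[0],0,0,cv2.BORDER_CONSTANT) for i in o]
cv2.imwrite('pics/c3.png',np.hstack(o))
E
```

```text
(no output)
```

View pics/c3.png

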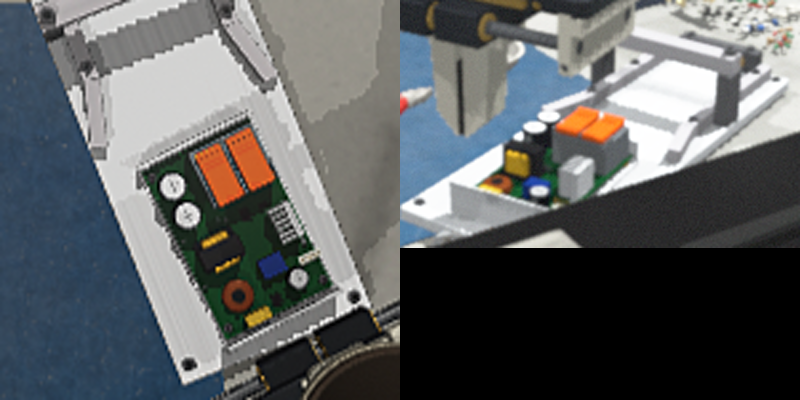

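Both levers are flat (top crop (218,172), (250,157)) and the supply is where it was. Now I lower behind the rear wall and make contact.

Request:
{"api": "drive_tool", "payload": {"commands": [{"dx":0,"dy":0,"dz":-0.23,"ax":0,"ay":0,"az":0,"hand":1},{"dx":0,"dy":0,"dz":-0.23,"ax":0,"ay":0,"az":0,"hand":1},{"dx":0,"dy":0,"dz":-0.23,"ax":0,"ay":0,"az":0,"hand":1},{"dx":0,"dy":0,"dz":-0.23,"ax":0,"ay":0,"az":0,"hand":1},{"dx":0,"dy":0,"dz":0,"ax":0,"ay":0,"az":0,"hand":1},{"dx":0.035,"dy":0.018,"dz":0,"ax":0,"ay":0,"az":0,"hand":1},{"dx":0.035,"dy":0.018,"dz":0,"ax":0,"ay":0,"az":0,"hand":1},{"dx":0.035,"dy":0.018,"dz":0,"ax":0,"ay":0,"az":0,"hand":1},{"dx":0.035,"dy":0.018,"dz":0,"ax":0,"ay":0,"az":0,"hand":1}]}}

```text
clock: 5.17
tcp_pos: [0.445, 0.2413, 0.0271]
orientation: [[-0.887, -0.461, 0.002], [-0.461, 0.887, 0.001], [-0.002, 0.0, -1.0]]
force: [-0.6, -0.4, -0.4]
grip_width: 0.0005
gripper_force: 0.0
```

Request:
{"api": "drive_tool", "payload": {"commands": [{"dx":0.03,"dy":0.015,"dz":0,"ax":0,"ay":0,"az":0,"hand":1},{"dx":0.03,"dy":0.015,"dz":0,"ax":0,"ay":0,"az":0,"hand":1},{"dx":0.03,"dy":0.015,"dz":0,"ax":0,"ay":0,"az":0,"hand":1}]}}

```text
clock: 5.42
tcp_pos: [0.4501, 0.2437, 0.0262]
orientation: [[-0.887, -0.461, -0.001], [-0.461, 0.887, -0.001], [0.001, -0.0, -1.0]]
force: [-4.0, -1.7, 1.7]
grip_width: 0.0004
gripper_force: 1.8
```

Request:
{"api": "drive_tool", "payload": {"commands": [{"dx":0.046,"dy":0.028,"dz":0,"ax":0,"ay":0,"az":-0.0125,"hand":1},{"dx":0.046,"dy":0.028,"dz":0,"ax":0,"ay":0,"az":-0.0125,"hand":1},{"dx":0.046,"dy":0.028,"dz":0,"ax":0,"ay":0,"az":-0.0125,"hand":1},{"dx":0.046,"dy":0.028,"dz":0,"ax":0,"ay":0,"az":-0.0125,"hand":1},{"dx":0.046,"dy":0.027,"dz":0,"ax":0,"ay":0,"az":-0.0125,"hand":1},{"dx":0.046,"dy":0.027,"dz":0,"ax":0,"ay":0,"az":-0.0125,"hand":1},{"dx":0.046,"dy":0.027,"dz":0,"ax":0,"ay":0,"az":-0.0125,"hand":1},{"dx":0.046,"dy":0.027,"dz":0,"ax":0,"ay":0,"az":-0.0125,"hand":1},{"dx":0.046,"dy":0.027,"dz":0,"ax":0,"ay":0,"az":-0.0125,"hand":1},{"dx":0.046,"dy":0.027,"dz":0,"ax":0,"ay":0,"az":-0.0125,"hand":1},{"dx":0.046,"dy":0.027,"dz":0,"ax":0,"ay":0,"az":-0.0125,"hand":1},{"dx":0.046,"dy":0.027,"dz":0,"ax":0,"ay":0,"az":-0.0125,"hand":1}]}}

```text
clock: 6.42
tcp_pos: [0.4923, 0.2688, 0.0261]
orientation: [[-0.92, -0.393, -0.0], [-0.393, 0.92, 0.0], [-0.0, 0.0, -1.0]]
force: [-4.2, -0.8, 1.6]
grip_width: 0.0006
gripper_force: 1.7
```

```bash
python3 - <<'E'
from cell import robot
import cv2,numpy as np
f=robot.get_image('top')['frame'][:,:,::-1][160:310,270:420];cv2.imwrite('pics/t4.png',cv2.resize(f,None,fx=4,fy=4,interpolation=cv2.INTER_CUBIC))
s=robot.state();print(s['tcp_pos'],s['force'])
E
```

```text
[0.49321275 0.26940676 0.02620223] [ 0.41490484 -0.57738643 -1.06610201]
```

View pics/t4.png

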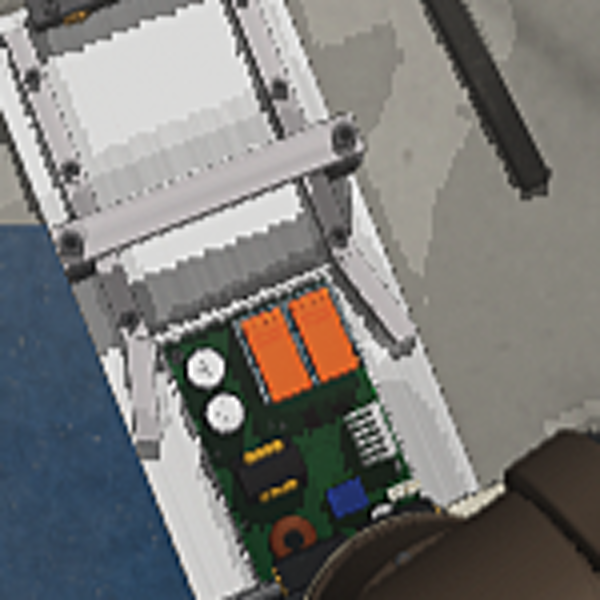

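The supply is square with the lane and its front wall is at the rail throat, (158,335) to (330,268), so I continue straight.

Request:
{"api": "drive_tool", "payload": {"commands": [{"dx":0.05,"dy":0.02,"dz":0,"ax":0,"ay":0,"az":-0.01,"hand":1},{"dx":0.05,"dy":0.02,"dz":0,"ax":0,"ay":0,"az":-0.01,"hand":1},{"dx":0.05,"dy":0.02,"dz":0,"ax":0,"ay":0,"az":-0.01,"hand":1},{"dx":0.05,"dy":0.02,"dz":0,"ax":0,"ay":0,"az":-0.008,"hand":1},{"dx":0.05,"dy":0.02,"dz":0,"ax":0,"ay":0,"az":0,"hand":1},{"dx":0.05,"dy":0.02,"dz":0,"ax":0,"ay":0,"az":0,"hand":1}]}}

```text
clock: 6.97
tcp_pos: [0.5149, 0.2777, 0.0261]
orientation: [[-0.927, -0.376, 0.0], [-0.376, 0.927, -0.0], [-0.0, -0.0, -1.0]]
force: [-1.3, -0.7, -0.4]
grip_width: 0.0008
gripper_force: 1.1
```

Request:
{"api": "drive_tool", "payload": {"commands": [{"dx":0.05,"dy":0.02,"dz":0,"ax":0,"ay":0,"az":0,"hand":1},{"dx":0.05,"dy":0.02,"dz":0,"ax":0,"ay":0,"az":0,"hand":1},{"dx":0.05,"dy":0.02,"dz":0,"ax":0,"ay":0,"az":0,"hand":1},{"dx":0.05,"dy":0.02,"dz":0,"ax":0,"ay":0,"az":0,"hand":1},{"dx":0.05,"dy":0.02,"dz":0,"ax":0,"ay":0,"az":0,"hand":1},{"dx":0.05,"dy":0.02,"dz":0,"ax":0,"ay":0,"az":0,"hand":1}]}}

```text
clock: 7.47
tcp_pos: [0.5373, 0.2868, 0.0261]
orientation: [[-0.927, -0.376, 0.0], [-0.376, 0.927, 0.0], [-0.0, 0.0, -1.0]]
force: [-1.4, -0.9, -1.7]
grip_width: 0.0005
gripper_force: 0.9
```

Request:
{"api": "drive_tool", "payload": {"commands": [{"dx":0.05,"dy":0.02,"dz":0,"ax":0,"ay":0,"az":0,"hand":1},{"dx":0.05,"dy":0.02,"dz":0,"ax":0,"ay":0,"az":0,"hand":1},{"dx":0.05,"dy":0.02,"dz":0,"ax":0,"ay":0,"az":0,"hand":1},{"dx":0.05,"dy":0.02,"dz":0,"ax":0,"ay":0,"az":0,"hand":1},{"dx":0.05,"dy":0.02,"dz":0,"ax":0,"ay":0,"az":0,"hand":1},{"dx":0.05,"dy":0.02,"dz":0,"ax":0,"ay":0,"az":0,"hand":1}]}}

```text
clock: 7.97
tcp_pos: [0.5598, 0.2958, 0.0261]
orientation: [[-0.927, -0.376, 0.0], [-0.376, 0.927, 0.0], [-0.0, 0.0, -1.0]]
force: [-2.9, -1.7, -1.1]
grip_width: 0.0001
gripper_force: 0.9
```

Request:
{"api": "drive_tool", "payload": {"commands": [{"dx":0.05,"dy":0.02,"dz":0,"ax":0,"ay":0,"az":0,"hand":1},{"dx":0.05,"dy":0.02,"dz":0,"ax":0,"ay":0,"az":0,"hand":1},{"dx":0.05,"dy":0.02,"dz":0,"ax":0,"ay":0,"az":0,"hand":1},{"dx":0.05,"dy":0.02,"dz":0,"ax":0,"ay":0,"az":0,"hand":1},{"dx":0.05,"dy":0.02,"dz":0,"ax":0,"ay":0,"az":0,"hand":1},{"dx":0.05,"dy":0.02,"dz":0,"ax":0,"ay":0,"az":0,"hand":1}]}}

```text
clock: 8.47
tcp_pos: [0.5823, 0.3047, 0.0261]
orientation: [[-0.927, -0.376, -0.0], [-0.376, 0.927, 0.0], [0.0, 0.0, -1.0]]
force: [-1.6, -1.5, -1.5]
grip_width: 0.0005
gripper_force: 1.0
```

Remaining distance is about 38 mm: 28 mm at this pace, then slower until it touches the stop.

Request:
{"api": "drive_tool", "payload": {"commands": [{"dx":0.05,"dy":0.02,"dz":0,"ax":0,"ay":0,"az":0,"hand":1},{"dx":0.05,"dy":0.02,"dz":0,"ax":0,"ay":0,"az":0,"hand":1},{"dx":0.05,"dy":0.02,"dz":0,"ax":0,"ay":0,"az":0,"hand":1},{"dx":0.05,"dy":0.02,"dz":0,"ax":0,"ay":0,"az":0,"hand":1},{"dx":0.05,"dy":0.02,"dz":0,"ax":0,"ay":0,"az":0,"hand":1},{"dx":0.05,"dy":0.02,"dz":0,"ax":0,"ay":0,"az":0,"hand":1},{"dx":0.05,"dy":0.02,"dz":0,"ax":0,"ay":0,"az":0,"hand":1},{"dx":0.025,"dy":0.01,"dz":0,"ax":0,"ay":0,"az":0,"hand":1},{"dx":0.025,"dy":0.01,"dz":0,"ax":0,"ay":0,"az":0,"hand":1}]}}

```text
clock: 9.22
tcp_pos: [0.6121, 0.3167, 0.0261]
orientation: [[-0.927, -0.376, -0.0], [-0.376, 0.927, -0.0], [0.0, 0.0, -1.0]]
force: [-2.3, -2.0, 2.0]
grip_width: 0.0004
gripper_force: 1.5
```

Request:
{"api": "drive_tool", "payload": {"commands": [{"dx":0.02,"dy":0.008,"dz":0,"ax":0,"ay":0,"az":0,"hand":1},{"dx":0.02,"dy":0.008,"dz":0,"ax":0,"ay":0,"az":0,"hand":1},{"dx":0.02,"dy":0.008,"dz":0,"ax":0,"ay":0,"az":0,"hand":1}]}}

```text
clock: 9.47
tcp_pos: [0.6126, 0.317, 0.0258]
orientation: [[-0.927, -0.376, -0.007], [-0.376, 0.927, -0.003], [0.008, -0.0, -1.0]]
force: [-19.9, -8.9, 15.8]
grip_width: 0.0004
gripper_force: 10.8
```

Request:
{"api": "drive_tool", "payload": {"commands": [{"dx":-0.04,"dy":-0.016,"dz":0,"ax":0,"ay":0,"az":0,"hand":1},{"dx":-0.2,"dy":-0.08,"dz":0,"ax":0,"ay":0,"az":0,"hand":1},{"dx":-0.4,"dy":-0.16,"dz":0,"ax":0,"ay":0,"az":0,"hand":1},{"dx":-0.4,"dy":-0.16,"dz":0,"ax":0,"ay":0,"az":0,"hand":1},{"dx":-0.4,"dy":-0.16,"dz":0,"ax":0,"ay":0,"az":0,"hand":1},{"dx":0,"dy":0,"dz":0,"ax":0,"ay":0,"az":0,"hand":1},{"dx":0,"dy":0,"dz":0,"ax":0,"ay":0,"az":0,"hand":1}]}}

```text
clock: 10.05
tcp_pos: [0.5075, 0.275, 0.0266]
orientation: [[-0.927, -0.376, 0.0], [-0.376, 0.927, 0.0], [-0.0, 0.0, -1.0]]
force: [0.4, 1.0, 0.3]
grip_width: 0.0006
gripper_force: 0.0
```

```bash
python3 - <<'E'
from cell import robot
import cv2,numpy as np
o=[]
for n,(a,b,c,e) in dict(top=(130,280,250,380),side=(220,340,290,430)).items():
    f=robot.get_image(n)['frame'][:,:,::-1][a:b,c:e];o.append(cv2.resize(f,(400,int(400*f.shape[0]/f.shape[1])),interpolation=cv2.INTER_CUBIC))
h=max(i.shape[0] for i in o);o=[cv2.copyMakeBorder(i,0,h-i.shape[0],0,0,cv2.BORDER_CONSTANT) for i in o]
cv2.imwrite('pics/c5.png',np.hstack(o))
from h import *
g=[0.6052319,0.31466817,0.38435474]
P=[(.02,y,.038) for y in(.038,-.038)]+[(.14,y,.038) for y in(.038,-.038)]
print('top expected rear, stop',np.round((proj('top',at(g,P))-[250,130])*400/130).tolist())
E
```

```text
top expected rear, stop [[173.0, 330.0], [311.0, 275.0], [86.0, 114.0], [224.0, 60.0]]
```

View pics/c5.png

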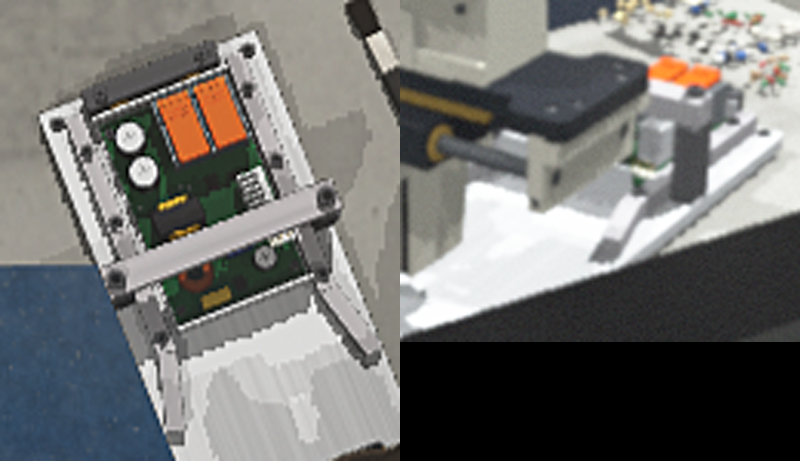

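Request:
{"api": "drive_tool", "payload": {"commands": [{"dx":0.4,"dy":0.16,"dz":0,"ax":0,"ay":0,"az":0,"hand":1},{"dx":0.4,"dy":0.16,"dz":0,"ax":0,"ay":0,"az":0,"hand":1},{"dx":0.35,"dy":0.14,"dz":0,"ax":0,"ay":0,"az":0,"hand":1},{"dx":0.12,"dy":0.048,"dz":0,"ax":0,"ay":0,"az":0,"hand":1},{"dx":0.06,"dy":0.024,"dz":0,"ax":0,"ay":0,"az":0,"hand":1},{"dx":0.03,"dy":0.012,"dz":0,"ax":0,"ay":0,"az":0,"hand":1},{"dx":0.03,"dy":0.012,"dz":0,"ax":0,"ay":0,"az":0,"hand":1},{"dx":0.03,"dy":0.012,"dz":0,"ax":0,"ay":0,"az":0,"hand":1},{"dx":0.02,"dy":0.008,"dz":0,"ax":0,"ay":0,"az":0,"hand":1},{"dx":0.01,"dy":0.004,"dz":0,"ax":0,"ay":0,"az":0,"hand":1}]}}

```text
clock: 10.98
tcp_pos: [0.6126, 0.3169, 0.0257]
orientation: [[-0.927, -0.376, -0.008], [-0.376, 0.927, -0.004], [0.009, -0.001, -1.0]]
force: [-14.6, -7.8, 13.2]
grip_width: 0.0004
gripper_force: 8.7
```

Request:
{"api": "drive_tool", "payload": {"commands": [{"dx":-0.04,"dy":-0.016,"dz":0,"ax":0,"ay":0,"az":0,"hand":1},{"dx":-0.2,"dy":-0.08,"dz":0,"ax":0,"ay":0,"az":0,"hand":1},{"dx":-0.4,"dy":-0.16,"dz":0,"ax":0,"ay":0,"az":0,"hand":1},{"dx":-0.4,"dy":-0.16,"dz":0,"ax":0,"ay":0,"az":0,"hand":1},{"dx":-0.4,"dy":-0.16,"dz":0,"ax":0,"ay":0,"az":0,"hand":1},{"dx":-0.2,"dy":-0.08,"dz":0.4,"ax":0,"ay":0,"az":0,"hand":1},{"dx":-0.1,"dy":-0.04,"dz":0.5,"ax":0,"ay":0,"az":0,"hand":1},{"dx":0,"dy":0,"dz":0.5,"ax":0,"ay":0,"az":0,"hand":1},{"dx":0,"dy":0,"dz":0,"ax":0,"ay":0,"az":0,"hand":1},{"dx":0,"dy":0,"dz":0,"ax":0,"ay":0,"az":0,"hand":1}]}}

```text
clock: 11.82
tcp_pos: [0.4877, 0.2673, 0.1339]
orientation: [[-0.927, -0.376, 0.005], [-0.376, 0.927, 0.003], [-0.005, 0.001, -1.0]]
force: [-0.5, 0.0, -0.6]
grip_width: 0.0009
gripper_force: 0.0
```

```bash
python3 - <<'E'
from cell import robot
import cv2,numpy as np
from h import *
t=robot.get_image('top')['frame'][:,:,::-1]
f=t[135:185,255:345];a=cv2.resize(f,(400,222),interpolation=cv2.INTER_CUBIC)
f0=D['top']['frame'][:,:,::-1][135:185,255:345];b=cv2.resize(f0,(400,222),interpolation=cv2.INTER_CUBIC)
s=robot.get_image('side')['frame'][:,:,::-1][220:340,290:430];s=cv2.resize(s,(400,343))
c=np.zeros((343,400,3),np.uint8);w=cv2.resize(t[130:365,150:420],(394,343));c[:,:394]=w
cv2.imwrite('pics/c6.png',np.vstack([np.hstack([b,a]),np.hstack([s,c])]))
E
```

```text
(no output)
```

View pics/c6.png

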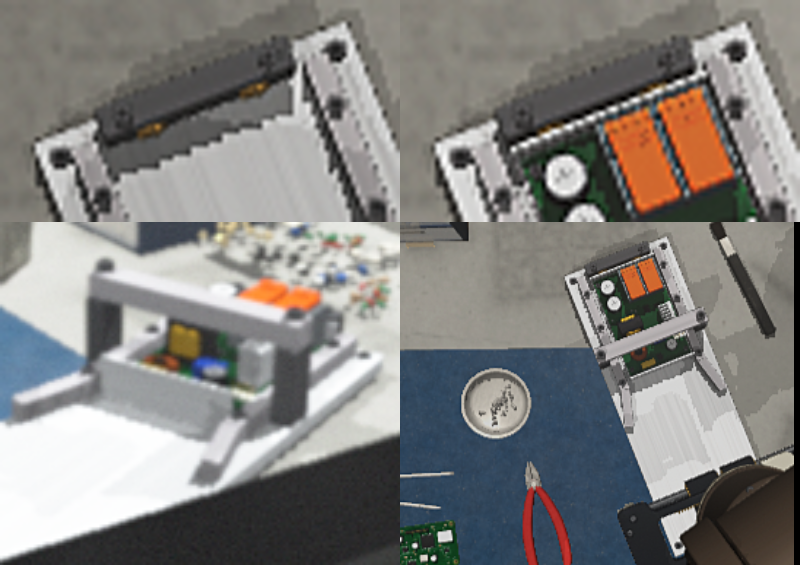

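The front wall lies against the stop's brass pads, (545,130) in the upper-right crop. Both levers are flat, the bystanders are unmoved and the arm is clear.

```bash
python3 -c "
from cell import robot
print(robot.close_job())"
```

```text
the job is handed in; nothing more can be done
None
```

The job is handed in: both levers are folded flat, the supply was pushed under the bar and rests against the end stop, the other things on the bench look unmoved, and the arm took about 12 s of the 45 s allowed.

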